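# Set the resin injector of a windscreen chip-repair bridge and lock it

## Task

The chip-repair bridge is already sucked down on the windscreen pane with its injector over the stone chip, but the injector's rubber seal does not reach the glass yet. Slacken the brass lock ring, screw the injector down (clockwise, by its black knurled head) until you feel the seal meet the glass and then about 30 degrees more so that it presses firmly without straining the glass, and turn the lock ring back down fully tight so that the injector stays as set. Do not shove the bridge off the chip, do not lean on the glass, and leave everything else on the bench alone.

Things in the scene. Friction and masses are not known exactly. Their poses are not given: they have to be found in the camera images.
- ring_center (a point): Centre (on the vertical axis, half-way up) of the brass knurled lock ring, 44 mm across, 16 mm high, 52 mm above the glass when tight. It lies on the flat end of the bridge's aluminium arm, 8 mm below this point. The injector goes up through it. Nothing else stands within 60 mm of the axis at its height. Right-hand thread: anticlockwise from above loosens and lifts it, 1.27 mm per rad.
- head_center (a point): Centre (on the axis, half-way up) of the injector's black knurled head, 28 mm across, 22 mm high, a white mark and a 3 mm high stud on top; about 45 mm above ring_center, bare 15 mm barrel between. Clockwise from above screws it down, 1.27 mm per rad, against an even drag of about 0.12 N m; with the ring tight it is locked (fingers slip before it turns).
- lock_ring (a joint): Angle of the lock ring in rad: 0 = fully tight (it stops there), growing anticlockwise (seen from above), at most 3. From 0.4 down to 0 it is being drawn tight; above 0.4 it is slack and does not clamp the injector. It turns against about 0.22 N m of friction, rising to about 0.38 N m as it is drawn tight, then stops dead. It stays where it is left.
- injector (a joint): Angle of the injector in rad, growing as it is screwed down (clockwise from above); its zero is arbitrary. The seal meets the glass somewhere between 0.15 and 1.2 rad beyond the start: where is not known beforehand. From there the seal pushes back with about 75 N per rad, felt at the head as torque growing by about 0.2 N m per rad on top of the drag. It stays where it is left.
- injector_feed: The injector: 15 mm steel barrel with the head on top and a rubber seal, 15 mm across, at its foot. Origin on its axis, close to the glass; z up.
- chip: The stone chip, a small white star 14 mm across in the glass under the injector; z up, +y along the bridge's arm. In this frame (mm): suction cup at y 115, 68 across, red lever up to z 62; cross bar with two legs at x -54 and 54, y 60, their knobs up to z 57. The suction holds the bridge against sideways pushes up to about 30 N; pushed harder it slides.
- pane: Laminated windscreen pane, 300 mm (x) by 420 mm (y), 6 mm thick, with a black printed border, on a low rubber-faced aluminium rest that does not move. Origin at the middle on the bench; the glass's upper face is about 34 mm above it.
- resin: Amber resin bottle, 28 mm across, 75 mm high, standing on the bench; leave alone. Origin under its middle.
- uv_lamp: Black and blue hand lamp lying on the bench, 175 mm long, 34 mm high; leave alone.
- lifter: Single-cup suction lifter, cup 116 mm across, blue handle 86 mm high; leave alone.
- driver: Screwdriver lying on the bench; leave alone.
- tape: Blue roll of tape lying flat, 100 mm across, 25 mm high; leave alone.
- mirror: Inspection mirror lying on the far corner of the pane, disc 48 mm across with a 75 mm black handle, 6 mm high; leave alone.
- scraper: Yellow blade scraper lying on the near corner of the pane, 107 mm long, 12 mm high; leave alone.
- spare_ring: Spare brass lock ring, the same as the fitted one, loose in the black spares tray; leave alone.
- spare_injector: Spare injector standing on its head in the black spares tray, 70 mm high; leave alone.

How it is judged:
By the outcome, as a careful person would: the job done as asked, in the order asked, and still so for the second after the job is handed in, with the robot touching nothing.
It also fails if it takes over 67 s, if anything falls off the work surface, if the arm or the gripper's body presses on something with over 40 N, if the wrist force passes 120 N, or if a joint passes its speed limit or range.

## Robot

A 6-joint arm with a two-finger parallel gripper is mounted at the origin on the work surface. World frame = base frame: x ahead of the robot, y to its left, z up, the work surface at z = 0. Lengths are in mm, angles in degrees, forces in N, time in s.
With the tool pointing down it reaches from about 350 to 850 mm from the base axis. Payload 8.1 kg.
Tool frame: the origin (TCP) lies midway between the tips of the shut fingers; the grasp point (between the pads) lies 19 mm behind it (r.grasp_offset is the distance from the TCP to the grasp point, in mm); z points along the fingers, x is the direction in which the jaws open and shut, and the axes are right-handed (so a half turn about z gives the same grasp; the last joint's range is limited). The gripper opens to 85 mm and grips with 20 to 120 N. Pads are 22 mm wide; open, the fingers measure 114 mm over their backs; the gripper's body (76 mm by 85 mm) begins 54 mm behind the grasp point. The pads swing forward as they close: fully open they stand 13 mm farther back than shut.
Start: joints at [69.706, 7.471, 85.268, -0, 87.261, -4.893], TCP at [159.323, 578.465, 231.292] pointing down, gripper open.
Joint ranges: [-169.43, 169.43], [-51.17, 129.36], [1.28, 143.12], [-76.62, 256.62], [0, 156.53], [-152.29, 152.29]. Speed limits (degrees/s): [136.94, 136.94, 159.86, 180, 180, 180].

## Interface

Orientations are given as [roll, pitch, yaw] about the fixed x, y, z axes, in that order (R = Rz(yaw) Ry(pitch) Rx(roll)).
In Python, from bench import r, optics, hand_in gives the robot as it stands.
- The arm moves only by the shell command python3 -m pendant 'ROWS' [FORCE]. ROWS is JSON, a list of rows, each a list of 5 numbers: the opening, from 0 (shut) to 1 (fully open), then the shift along the tool's x, y, z in mm, then the turn about the tool's z in degrees. A call has 1 to 10 rows; each row shifts and turns the commanded pose from where the row before left it, along the tool's axes as they then stand; what a row does not reach is not made up. A row lasts 1/10 s, in which the tool goes at most 50 mm and 8.59 degrees, less where a joint would pass 70% of its speed; a pose out of reach is approached as far as the arm can. A call with a gripper value outside its range is refused whole. The fingers move at their own pace and stop on an object; FORCE is the grip in N (left out, the last holds). Time passes only in rows, so rows that do not move let the fingers close. It gives the time, the measured TCP pose, the force and the opening at its end, in the units of the state.
- r.sense(): the state, without advancing time (a new reading comes with each control period).
- optics.snapshot(name): name is "side" or "top" or "wrist"; returns (picture, depth): 400x640x3 uint8, blue, green, red; 400x640 float32, mm along the optical axis (not along the pixel's ray), 0 where there is no reading.
- optics.camera_params(name): a dict with "camera_matrix" (3x3 intrinsics, pixels), "eye" and "orientation" of the camera in the world. Camera axes: x right, y down, z forward; pixel columns grow to the right and rows downward; lengths in mm; the calibration is good to about 2 mm. A picture is of the moment at which its call begins: read the wrist's pose just before it. camera_params takes no time and is no camera call; for the wrist camera it gives the pose at the moment of the call.
- hand_in(): hands the job in, once; it reports no verdict.
Trained networks look in the newest picture that a camera, given by its name, has taken for a name from the list of things; names that differ only in an ending like _2 or _b are one class to them, and where a whole thing is asked for, a point or a joint stands for the part that bears it (a point fixed in the world has none). Each returns a list of dicts, best first, with "score" (0 to 1); they miss things now and then, are a little off and sometimes report something else, mostly with a low value. They report only what shows in the picture. A call takes as long as a camera call.
- optics.search_frame(camera, query): "at" ([x, y, z] in mm, in world coordinates, good to about 4 mm: the middle of the surface that is visible of it).
The state is a dict: "time": time; "joint_pos": joint angles; "qd": joint speeds; "joint_efforts": joint torques, N m; "tool_pos": TCP position; "tcp_rot": TCP orientation; "ft_force": force on the tool from outside, world axes, zero at the start; "wrist_torque": the same for the moment, N m; "finger_gap": finger opening in mm.
Only numpy, scipy, OpenCV 4.12 (cv2) and the standard library are available. Lean on these libraries where they do the work, as an engineer would, in place of code of your own. Each camera call takes 0.05 s, during which the arm holds its last target. There are 200 camera calls.

## Working session

There is one attempt and no reset: what is moved stays moved. The work goes in short steps, Python scripts to look and compute and a shell command to move; the robot and the scene stay as the last step left them, time stands still between calls to the robot, and variables do not carry over. Pictures are saved under pics/ and viewed, about 8 in all and at most 12, crops included, and the job is handed in when it is done.

```bash
ls; mkdir -p pics
python3 - <<'E'
from bench import r, optics
import cv2, numpy as np
s=r.sense(); print(s)
for c in ("top","side"):
    im,d=optics.snapshot(c); cv2.imwrite(f"pics/{c}0.png",im)
    for q in ("ring_center","head_center","chip"):
        print(c,q,[(np.round(x["at"]),round(x["score"],2)) for x in optics.search_frame(c,q)[:3]])
E
```

```text
pics
{'time': 0.0, 'joint_pos': array([ 6.97074410e+01,  7.51406473e+00,  8.53305083e+01,  1.55717925e-03,
        8.72607273e+01, -4.89350343e+00]), 'qd': array([ 0.01338191, -0.01843907,  0.02570697,  0.08085944, -0.00122012,
        0.06966337]), 'joint_efforts': array([-1.89771417e-03, -5.69410908e+01, -5.00545442e+01, -2.70640221e-04,
        1.50946289e-02, -1.72465332e-05]), 'tool_pos': array([159.10573508, 577.94860933, 230.24352306]), 'tcp_rot': array([-1.79989468e+02,  1.04783802e-01,  7.46008783e+01]), 'ft_force': array([-0.38675486, -1.24512541, -0.40534769]), 'wrist_torque': array([ 0.03086975, -0.0367614 ,  0.00868467]), 'finger_gap': 85.21537401133511}
top ring_center [(array([ 491., -133.,   99.]), 0.41)]
top head_center [(array([522., 466.,  18.]), 0.47), (array([ 499., -150.,  140.]), 0.44)]
top chip [(array([507., -84.,  80.]), 0.57)]
side ring_center [(array([ 499., -135.,  131.]), 0.43), (array([ 499., -134.,   92.]), 0.39), (array([336., 473.,  26.]), 0.3)]
side head_center []
side chip [(array([508., -79.,  73.]), 0.75), (array([524., 476.,  20.]), 0.51)]
```

View pics/top0.png

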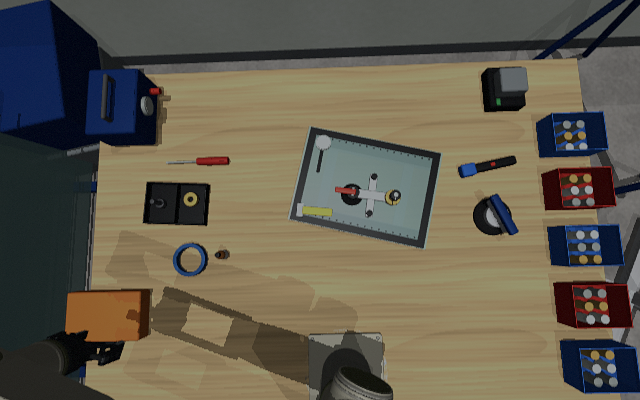

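View pics/side0.png

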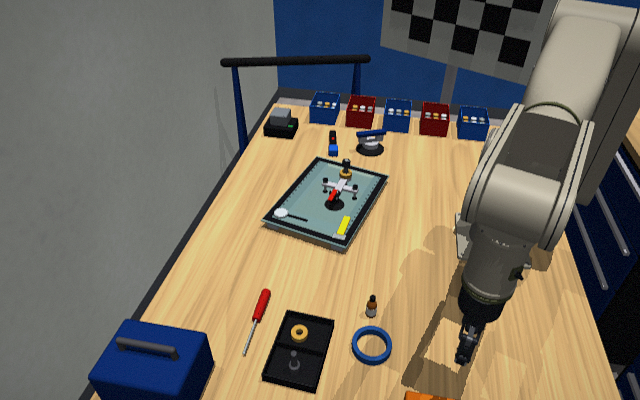

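The bridge's injector is at about (394,197) in the top view, with the cup at (350,195), so its arm runs roughly along world +y. That puts the injector near (499,-148). I'll fly above it and look from close by.

```bash
python3 -m pendant '[[1,-34,29,0,0],[1,-34,29,0,0],[1,-34,29,0,0],[1,-34,29,0,0],[1,-34,29,0,0],[1,-34,29,0,0],[1,-34,29,0,0],[1,-34,29,0,0],[1,-34,29,0,0]]'
python3 -m pendant '[[1,-34,29,0,0],[1,-34,29,0,0],[1,-34,29,0,0],[1,-34,29,0,0],[1,-34,29,0,0],[1,-34,29,0,0],[1,-34,29,0,0],[1,-34,29,0,0],[1,-34,29,0,0]]'
python3 -m pendant '[[1,0,0,-3,8.5],[1,0,0,-3,8.5],[1,0,0,-3,8.5],[1,0,0,-3,8.5],[1,0,0,-3,8.5],[1,0,0,-3,8.5],[1,0,0,-3,8.5],[1,0,0,-3,8.5],[1,0,0,0,0],[1,0,0,0,0]]'
cat > h.py <<'E'
from bench import r, optics
import cv2, numpy as np
from scipy.spatial.transform import Rotation as Ro
def cloud(c):
    s=r.sense(); p=optics.camera_params(c); im,d=optics.snapshot(c)
    o=np.array(p["orientation"],float)
    R=o if o.shape==(3,3) else (Ro.from_euler("xyz",o,degrees=True).as_matrix() if o.size==3 else Ro.from_quat(o).as_matrix())
    K=p["camera_matrix"]; v,u=np.indices(d.shape)
    P=np.stack([(u-K[0][2])/K[0][0]*d,(v-K[1][2])/K[1][1]*d,d],-1)@R.T+np.array(p["eye"])
    P[d==0]=np.nan
    return s,im,P
E
python3 - <<'E'
from h import *
s,im,P=cloud("wrist"); p=optics.camera_params("wrist")
print(p["eye"],p["orientation"],s["tool_pos"],s["tcp_rot"],s["joint_pos"])
cv2.imwrite("pics/w1.png",im); np.save("P1.npy",P)
for q in ("ring_center","head_center","chip"):
    print(q,[(np.round(x["at"]),round(x["score"],2)) for x in optics.search_frame("wrist",q)[:3]])
E
```

```text
time: 1.3
tool_pos: [330.1, 212.6, 231.6]
tcp_rot: [179.9, -0.0, 74.6]
ft_force: [1.0, 0.7, -0.0]
finger_gap: 85.6
time: 2.2
tool_pos: [500.6, -152.2, 231.4]
tcp_rot: [180.0, -0.0, 74.6]
ft_force: [1.8, 0.5, 1.5]
finger_gap: 85.5
time: 3.2
tool_pos: [500.1, -150.2, 255.3]
tcp_rot: [180.0, -0.0, 6.9]
ft_force: [0.1, -0.7, 1.0]
finger_gap: 85.8
[490.97870468 -74.73754537 397.77095294] [ 1.62503958e+02 -4.41144747e-02  6.80270253e+00] [ 500.07525201 -150.18410644  255.31129855] [ 1.79994689e+02 -8.57989260e-03  6.86044472e+00] [-2.23432547e+01 -5.18914952e+00  9.56009661e+01 -4.49499853e-04
  8.95781029e+01 -2.92036958e+01]
ring_center [(array([ 498., -137.,   98.]), 0.66)]
head_center [(array([ 500., -148.,  142.]), 0.79)]
chip [(array([510., -83.,  77.]), 0.88), (array([ 496., -139.,   95.]), 0.18)]
```

View pics/w1.png

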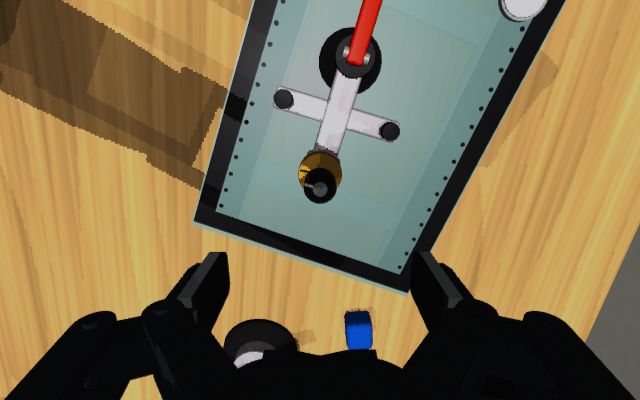

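The close view shows the black head at about (320,186), the brass ring behind it at (320,170), and the arm running up and to the right to the cup at (350,58). Next I'll fit the head's top disc and the ring from the depth.

Run:
```python
from h import *
P=np.load("P1.npy"); x,y,z=P[...,0],P[...,1],P[...,2]
near=np.hypot(x-500,y+148)<35
im=cv2.imread("pics/w1.png")
hz=z[near]; print(np.histogram(hz[hz>70],bins=np.arange(70,156,4)))
for lo,hi in ((136,143.5),(143.5,150),(90,98),(120,136)):
    m=near&(z>lo)&(z<hi); 
    if m.sum()<5: continue
    q=np.float32(P[m][:,:2]); print(lo,hi,m.sum(),np.median(z[m]),cv2.minEnclosingCircle(q),q.min(0),q.max(0))
q=z[(np.hypot(x-560,y+120)<25)]; print("glass",np.median(q))
cv2.imwrite("pics/c1.png",cv2.resize(im[110:230,260:400],None,fx=5,fy=5,interpolation=2))
```

```text
(array([  4, 208, 184,  26,  26, 507, 252,   0,   0,   0,   0,   0,   1,
        20,  29,  30,  31, 358, 462,  14,   0]), array([ 70,  74,  78,  82,  86,  90,  94,  98, 102, 106, 110, 114, 118,
       122, 126, 130, 134, 138, 142, 146, 150, 154]))
136 143.5 670 141.8603544005502 ((500.4131164550781, -148.7586669921875), 14.394662857055664) [ 486.51828 -163.0632 ] [ 514.6077  -134.56361]
143.5 150 180 144.85026888248814 ((499.40264892578125, -148.4879150390625), 11.624735832214355) [ 494.10944 -159.22815] [ 509.08426 -137.87074]
90 98 759 93.65183407414821 ((500.3440246582031, -148.95143127441406), 22.20953941345215) [ 478.4607  -165.19337] [ 522.3826  -126.81335]
120 136 95 129.77989940631602 ((499.84954833984375, -144.9253387451172), 13.642096519470215) [ 486.3298 -146.7477] [ 513.36926 -134.47575]
glass 322.0626922530771
```

View pics/c1.png

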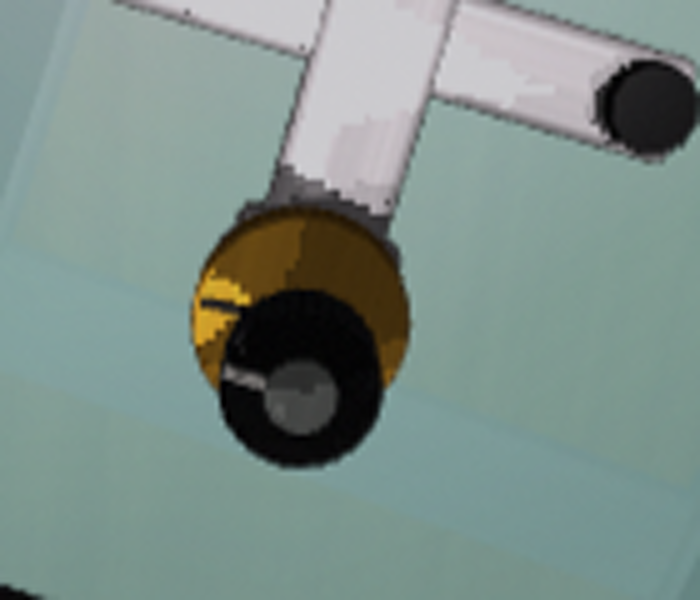

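The axis is at (500.4,-148.8). The ring's top is at 93.7 mm and the head's at 141.9, which agree with the stated sizes. Both parts carry marks I can track. I'll grip the ring with TCP z≈77, which leaves about 5 mm between the gripper's body and the stud.

```bash
python3 -m pendant '[[1,0.5,-1.4,25,0],[1,0,0,25,0],[1,0,0,25,0],[1,0,0,25,0],[1,0,0,25,0],[1,0,0,15,0],[1,0,0,0,0],[1,0,0,0,0],[1,0,0,0,0]]'
python3 - <<'E'
from h import *
s=r.sense(); print(s["tool_pos"],s["tcp_rot"],s["ft_force"],s["wrist_torque"])
E
```

```text
time: 4.3
tool_pos: [501.5, -149.2, 117.0]
tcp_rot: [179.9, -0.1, 6.6]
ft_force: [0.6, -0.7, -0.9]
finger_gap: 85.3
[ 501.50258621 -149.17602451  117.01722444] [ 1.79927837e+02 -1.31392442e-01  6.61524552e+00] [ 0.6118577  -0.73325887 -0.9035684 ] [-0.00914697  0.02323344  0.01388501]
```

```bash
python3 -m pendant '[[1,-0.6,-0.3,10,0],[1,0,0,10,0],[1,0,0,10,0],[1,0,0,9,0],[1,0,0,0,0],[1,0,0,0,0]]'
python3 -m pendant '[[0.3,0,0,0,0],[0.3,0,0,0,0],[0.3,0,0,0,0],[0.3,0,0,0,0],[0.3,0,0,0,0],[0.3,0,0,0,0],[0.3,0,0,0,0],[0.3,0,0,0,0]]' 20
python3 -c "
from h import *
for i in range(1): s=r.sense(); print(s['tool_pos'],s['ft_force'],s['wrist_torque'])"
```

```text
time: 4.9
tool_pos: [499.4, -148.4, 75.8]
tcp_rot: [-180.0, 0.1, 6.6]
ft_force: [-0.1, 0.1, 0.5]
finger_gap: 85.6
time: 5.7
tool_pos: [500.2, -148.7, 76.9]
tcp_rot: [180.0, -0.1, 6.6]
ft_force: [-1.7, 0.4, 5.6]
finger_gap: 43.2
[ 500.17990038 -148.68441856   76.89341834] [-1.65825981  0.44136805  5.57078514] [ 0.08770424  0.14454712 -0.00069941]
```

```bash
python3 -m pendant '[[0.3,0,0,0,0],[0.3,0,0,0,0],[0.3,0,0,0,0],[0.3,0,0,-0.1,-5],[0.3,0,0,-0.1,-5],[0.3,0,0,-0.1,-5],[0.3,0,0,-0.1,-5],[0.3,0,0,-0.1,-5]]' 70
python3 -c "
from h import *
s=r.sense(); print(s['tool_pos'],s['ft_force'],s['wrist_torque'],s['joint_pos'])"
python3 -m pendant '[[0.3,0,0,-0.1,-5],[0.3,0,0,-0.1,-5],[0.3,0,0,-0.1,-5],[0.3,0,0,-0.1,-5],[0.3,0,0,-0.1,-5],[0.3,0,0,-0.1,-5],[0.3,0,0,-0.1,-5],[0.3,0,0,0,0]]'
python3 -c "
from h import *
s=r.sense(); print(s['tool_pos'],s['ft_force'],s['wrist_torque'])"
```

```text
time: 6.5
tool_pos: [500.5, -148.6, 77.8]
tcp_rot: [179.9, -0.1, 31.8]
ft_force: [-0.3, 1.1, 7.8]
finger_gap: 41.4
[ 500.5148725  -148.59757855   77.77645822] [-0.25793524  1.10764431  7.8432961 ] [ 0.30158     0.20058006 -0.25740076] [-2.21787277e+01  2.88122293e+00  1.06774616e+02  2.33468552e-02
  7.02513068e+01 -5.39762830e+01]
time: 7.3
tool_pos: [500.8, -148.2, 78.6]
tcp_rot: [179.9, -0.1, 66.8]
ft_force: [0.3, 3.3, 7.8]
finger_gap: 41.5
[ 500.8126282 -148.2483498   78.552328 ] [0.28261903 3.31065121 7.8081201 ] [ 0.60257431 -0.09207672  0.18746875]
```

```bash
python3 -m pendant '[[1,0,0,0,0],[1,0,0,0,0],[1,0,0,0,0],[1,0,0,0,0],[1,0,0,-20,0],[1,0,0,-30,0],[1,0,0,-30,0],[1,0,0,0,0],[1,0,0,0,0]]'
python3 - <<'E'
from h import *
s,im,P=cloud("wrist"); print(s["tool_pos"],s["tcp_rot"],s["ft_force"],s["wrist_torque"])
x,y,z=P[...,0],P[...,1],P[...,2]
near=np.hypot(x-500,y+148)<35
for lo,hi in ((136,143.5),(90,98)):
    m=near&(z>lo)&(z<hi); q=np.float32(P[m][:,:2]); print(lo,hi,m.sum(),np.median(z[m]),cv2.minEnclosingCircle(q))
v,u=np.nonzero(near&(z>88)); print(u.min(),u.max(),v.min(),v.max())
cv2.imwrite("pics/c2.png",cv2.resize(im[v.min()-40:v.max()+30,u.min()-50:u.max()+50],None,fx=3,fy=3,interpolation=2))
E
```

```text
time: 8.2
tool_pos: [500.3, -148.8, 158.2]
tcp_rot: [179.9, 0.0, 66.6]
ft_force: [-0.7, 1.0, -0.5]
finger_gap: 85.1
[ 500.32860777 -148.81247117  158.2396756 ] [1.79886934e+02 2.33110027e-03 6.65922616e+01] [-0.71557265  0.95881528 -0.47713705] [ 0.02075445 -0.03152207 -0.04092686]
136 143.5 1510 141.91658937806005 ((500.3282165527344, -148.6675262451172), 14.517070770263672)
90 98 1668 95.07135825515942 ((500.1781311035156, -148.57420349121094), 22.153514862060547)
179 466 178 399
```

View pics/c2.png

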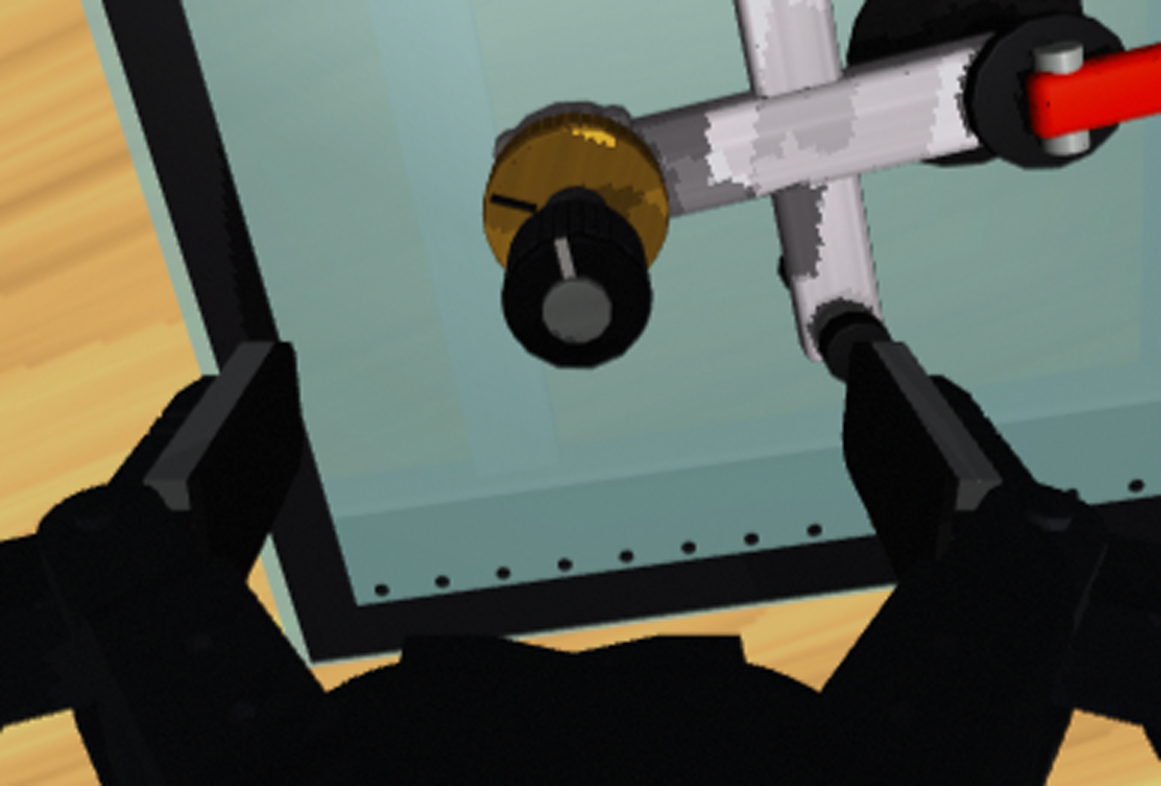

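The ring is slack: it rose 1.4 mm (about 1.1 rad), its tick has moved with it to (500,200) in the crop, and the head's white mark has not moved. Next is the head.

```bash
python3 -m pendant '[[1,0,0,16,0],[1,0,0,16,0],[1,0,0,16,0],[1,0,0,0,0],[0.15,0,0,0,0],[0.15,0,0,0,0],[0.15,0,0,0,0],[0.15,0,0,0,0],[0.15,0,0,0,0],[0.15,0,0,0,0]]' 25
python3 -m pendant '[[0.15,0,0,0,0],[0.15,0,0,0,0],[0.15,0,0,0,0],[0.15,0,0,0,0]]' 50
cat > s.py <<'E'
from h import *
s=r.sense(); l=np.r_[s['time'],s["tcp_rot"][2],s['wrist_torque'],s['ft_force'],s['joint_efforts'][5],s["tool_pos"]]; print(np.round(l,3))
open("log.txt","a").write(" ".join(map(str,l))+"\n")
E
python3 s.py
```

```text
time: 9.25
tool_pos: [500.5, -148.3, 110.4]
tcp_rot: [179.9, -0.0, 66.6]
ft_force: [0.8, 4.2, 4.6]
finger_gap: 27.2
time: 9.65
tool_pos: [500.5, -148.3, 110.5]
tcp_rot: [179.9, -0.0, 66.6]
ft_force: [1.4, 5.1, 6.8]
finger_gap: 26.4
[ 9.65000e+00  6.66140e+01  6.54000e-01 -3.40000e-02 -4.00000e-02
  1.40100e+00  5.05300e+00  6.81800e+00 -1.30000e-02  5.00519e+02
 -1.48273e+02  1.10482e+02]
```

```bash
python3 -m pendant '[[0.15,0,0,0.09,4]]' >/dev/null; python3 s.py
python3 -m pendant '[[0.15,0,0,0.09,4]]' >/dev/null; python3 s.py
python3 -m pendant '[[0.15,0,0,0.09,4]]' >/dev/null; python3 s.py
python3 -m pendant '[[0.15,0,0,0.09,4]]' >/dev/null; python3 s.py
python3 -m pendant '[[0.15,0,0,0,0]]' >/dev/null; python3 s.py
python3 -m pendant '[[0.15,0,0,0,0]]' >/dev/null; python3 s.py
python3 -m pendant '[[0.15,0,0,0,0]]' >/dev/null; python3 s.py
```

```text
[ 9.75000e+00  6.26020e+01  6.30000e-01  1.80000e-02  7.40000e-02
  1.30000e+00  4.34500e+00  6.45400e+00 -2.50200e+00  5.00530e+02
 -1.48307e+02  1.10422e+02]
[ 9.85000e+00  5.84660e+01  6.68000e-01 -6.30000e-02  1.24000e-01
  2.05000e-01  3.27200e+00  6.45900e+00 -1.46500e+00  5.00504e+02
 -1.48348e+02  1.10328e+02]
[ 9.95000e+00  5.44620e+01  5.74000e-01  2.30000e-02  5.00000e-02
  6.53000e-01  4.72300e+00  7.65200e+00 -1.34800e+00  5.00486e+02
 -1.48377e+02  1.10278e+02]
[ 1.00500e+01  5.04610e+01  5.95000e-01  6.80000e-02  1.20000e-01
  3.14000e-01  3.43800e+00  7.82500e+00 -1.32200e+00  5.00480e+02
 -1.48398e+02  1.10214e+02]
[ 1.01500e+01  5.04690e+01  6.04000e-01  4.50000e-02 -1.03000e-01
  2.10000e-02  3.68900e+00  6.33700e+00  1.03700e+00  5.00493e+02
 -1.48413e+02  1.10216e+02]
[ 1.02500e+01  5.05950e+01  6.18000e-01  2.00000e-02 -9.10000e-02
 -2.48000e-01  5.44400e+00  6.96600e+00  2.00000e-03  5.00502e+02
 -1.48420e+02  1.10233e+02]
[ 1.03500e+01  5.06050e+01  5.97000e-01  5.50000e-02 -1.13000e-01
 -1.21800e+00  3.82200e+00  6.21900e+00 -1.03000e-01  5.00466e+02
 -1.48424e+02  1.10212e+02]
```

```bash
python3 -m pendant '[[0.15,0,0,0.033,1.5]]' >/dev/null; python3 s.py
python3 -m pendant '[[0.15,0,0,0.033,1.5]]' >/dev/null; python3 s.py
python3 -m pendant '[[0.15,0,0,0.033,1.5]]' >/dev/null; python3 s.py
python3 -m pendant '[[0.15,0,0,0.033,1.5]]' >/dev/null; python3 s.py
python3 -m pendant '[[0.15,0,0,0.033,1.5]]' >/dev/null; python3 s.py
python3 -m pendant '[[0.15,0,0,0.033,1.5]]' >/dev/null; python3 s.py
python3 -m pendant '[[0.15,0,0,0.033,1.5]]' >/dev/null; python3 s.py
python3 -m pendant '[[0.15,0,0,0.033,1.5]]' >/dev/null; python3 s.py
python3 -m pendant '[[0.15,0,0,0.033,1.5]]' >/dev/null; python3 s.py
python3 -m pendant '[[0.15,0,0,0.033,1.5]]' >/dev/null; python3 s.py
python3 -m pendant '[[0.15,0,0,0.033,1.5]]' >/dev/null; python3 s.py
python3 -m pendant '[[0.15,0,0,0.033,1.5]]' >/dev/null; python3 s.py
```

```text
[ 1.04500e+01  4.91100e+01  5.36000e-01  1.10000e-01  1.27000e-01
 -2.22000e-01  4.21500e+00  7.37800e+00 -8.16000e-01  5.00473e+02
 -1.48422e+02  1.10203e+02]
[ 1.05500e+01  4.75640e+01  5.51000e-01  6.80000e-02  1.45000e-01
  4.12000e-01  3.33600e+00  7.46800e+00 -4.39000e-01  5.00460e+02
 -1.48448e+02  1.10165e+02]
[ 1.06500e+01  4.60630e+01  5.82000e-01  1.42000e-01  1.50000e-01
 -1.17700e+00  3.73900e+00  8.12000e+00 -3.93000e-01  5.00463e+02
 -1.48432e+02  1.10147e+02]
[ 1.07500e+01  4.45600e+01  5.50000e-01  1.98000e-01  1.84000e-01
 -4.54000e-01  3.18300e+00  7.95400e+00 -3.84000e-01  5.00454e+02
 -1.48453e+02  1.10126e+02]
[ 1.08500e+01  4.30630e+01  5.55000e-01  1.23000e-01  2.03000e-01
 -8.76000e-01  3.72200e+00  8.28200e+00 -3.77000e-01  5.00462e+02
 -1.48468e+02  1.10116e+02]
[ 1.09500e+01  4.15650e+01  5.65000e-01  1.35000e-01  1.59000e-01
  5.40000e-02  2.62900e+00  8.19900e+00 -3.71000e-01  5.00432e+02
 -1.48475e+02  1.10090e+02]
[ 1.10500e+01  4.00640e+01  4.90000e-01  2.35000e-01  1.72000e-01
 -1.07800e+00  3.45900e+00  8.18900e+00 -3.63000e-01  5.00432e+02
 -1.48500e+02  1.10082e+02]
[ 1.11500e+01  3.85680e+01  5.31000e-01  2.41000e-01  1.63000e-01
 -1.27000e+00  3.65800e+00  8.38600e+00 -3.58000e-01  5.00423e+02
 -1.48485e+02  1.10061e+02]
[ 1.12500e+01  3.70650e+01  5.49000e-01  2.46000e-01  2.38000e-01
 -1.17800e+00  3.03500e+00  9.30300e+00 -3.51000e-01  5.00439e+02
 -1.48495e+02  1.10065e+02]
[ 1.13500e+01  3.55620e+01  4.82000e-01  2.31000e-01  2.33000e-01
 -9.49000e-01  3.79400e+00  8.79700e+00 -3.42000e-01  5.00411e+02
 -1.48510e+02  1.10030e+02]
[ 1.14500e+01  3.40670e+01  5.02000e-01  2.61000e-01  1.78000e-01
 -1.65200e+00  3.64300e+00  8.28200e+00 -3.38000e-01  5.00406e+02
 -1.48529e+02  1.10026e+02]
[ 1.15500e+01  3.25660e+01  5.15000e-01  3.24000e-01  1.91000e-01
 -1.09500e+00  3.39100e+00  8.36400e+00 -3.32000e-01  5.00391e+02
 -1.48545e+02  1.09992e+02]
```

The torque is climbing, and the contact seems to have been early: the knee is near yaw 58 if the drag is exactly 0.12 N m. The free-drag level is poorly sampled, so I'll back off at the same slow speed and come forward again to separate drag from seal.

```bash
python3 -m pendant '[[0.15,0,0,-0.045,-2]]' >/dev/null; python3 s.py
python3 -m pendant '[[0.15,0,0,-0.045,-2]]' >/dev/null; python3 s.py
python3 -m pendant '[[0.15,0,0,-0.045,-2]]' >/dev/null; python3 s.py
python3 -m pendant '[[0.15,0,0,-0.045,-2]]' >/dev/null; python3 s.py
python3 -m pendant '[[0.15,0,0,-0.045,-2]]' >/dev/null; python3 s.py
python3 -m pendant '[[0.15,0,0,-0.045,-2]]' >/dev/null; python3 s.py
python3 -m pendant '[[0.15,0,0,-0.045,-2]]' >/dev/null; python3 s.py
python3 -m pendant '[[0.15,0,0,-0.045,-2]]' >/dev/null; python3 s.py
python3 -m pendant '[[0.15,0,0,-0.045,-2]]' >/dev/null; python3 s.py
python3 -m pendant '[[0.15,0,0,-0.045,-2]]' >/dev/null; python3 s.py
python3 -m pendant '[[0.15,0,0,-0.045,-2]]' >/dev/null; python3 s.py
python3 -m pendant '[[0.15,0,0,-0.045,-2]]' >/dev/null; python3 s.py
python3 -m pendant '[[0.15,0,0,-0.045,-2]]' >/dev/null; python3 s.py
python3 -m pendant '[[0.15,0,0,-0.045,-2]]' >/dev/null; python3 s.py
python3 -m pendant '[[0.15,0,0,-0.045,-2]]' >/dev/null; python3 s.py
python3 -m pendant '[[0.15,0,0,-0.045,-2]]' >/dev/null; python3 s.py
python3 -m pendant '[[0.15,0,0,-0.045,-2]]' >/dev/null; python3 s.py
```

```text
[ 1.16500e+01  3.45660e+01  4.93000e-01  2.17000e-01 -7.80000e-02
 -1.12500e+00  4.17300e+00  9.19400e+00  1.63500e+00  5.00431e+02
 -1.48533e+02  1.10024e+02]
[ 1.17500e+01  3.66760e+01  5.66000e-01  2.65000e-01 -1.07000e-01
 -8.52000e-01  2.62000e+00  8.60000e+00  6.95000e-01  5.00410e+02
 -1.48535e+02  1.10042e+02]
[ 1.18500e+01  3.86810e+01  5.23000e-01  2.18000e-01 -1.33000e-01
 -6.92000e-01  3.34500e+00  8.66000e+00  5.76000e-01  5.00435e+02
 -1.48507e+02  1.10075e+02]
[ 1.19500e+01  4.06810e+01  5.87000e-01  1.45000e-01 -1.46000e-01
 -2.06000e-01  3.86700e+00  8.27400e+00  5.78000e-01  5.00461e+02
 -1.48485e+02  1.10093e+02]
[ 1.20500e+01  4.26820e+01  5.68000e-01  9.30000e-02 -1.37000e-01
  1.24000e-01  2.66900e+00  7.59100e+00  5.79000e-01  5.00443e+02
 -1.48448e+02  1.10102e+02]
[ 1.21500e+01  4.46850e+01  6.01000e-01  9.50000e-02 -1.64000e-01
 -2.76000e-01  3.81100e+00  8.07400e+00  5.82000e-01  5.00465e+02
 -1.48435e+02  1.10131e+02]
[ 1.22500e+01  4.66790e+01  6.34000e-01  6.10000e-02 -2.36000e-01
  1.94000e-01  3.92300e+00  6.91500e+00  5.84000e-01  5.00456e+02
 -1.4841
[... 919 characters left out ...]
00e+00  5.97000e-01  5.00517e+02
 -1.48341e+02  1.10345e+02]
[ 1.29500e+01  6.06850e+01  6.46000e-01 -3.90000e-02 -1.39000e-01
  8.66000e-01  4.24400e+00  6.57700e+00  5.97000e-01  5.00500e+02
 -1.48333e+02  1.10392e+02]
[ 1.30500e+01  6.26840e+01  6.88000e-01 -1.00000e-03 -8.50000e-02
  6.93000e-01  3.31200e+00  7.11000e+00  5.97000e-01  5.00515e+02
 -1.48308e+02  1.10409e+02]
[ 1.31500e+01  6.46860e+01  7.10000e-01 -9.00000e-02 -1.76000e-01
  1.37000e+00  4.85500e+00  5.93900e+00  5.97000e-01  5.00531e+02
 -1.48293e+02  1.10475e+02]
[ 1.32500e+01  6.66850e+01  7.07000e-01 -6.10000e-02 -1.71000e-01
  1.87000e-01  4.31700e+00  5.84100e+00  5.97000e-01  5.00551e+02
 -1.48295e+02  1.10526e+02]
```

```bash
python3 -m pendant '[[0.15,0,0,0.033,1.5]]' >/dev/null; python3 s.py
python3 -m pendant '[[0.15,0,0,0.033,1.5]]' >/dev/null; python3 s.py
python3 -m pendant '[[0.15,0,0,0.033,1.5]]' >/dev/null; python3 s.py
python3 -m pendant '[[0.15,0,0,0.033,1.5]]' >/dev/null; python3 s.py
python3 -m pendant '[[0.15,0,0,0.033,1.5]]' >/dev/null; python3 s.py
python3 -m pendant '[[0.15,0,0,0.033,1.5]]' >/dev/null; python3 s.py
python3 -m pendant '[[0.15,0,0,0.033,1.5]]' >/dev/null; python3 s.py
python3 -m pendant '[[0.15,0,0,0.033,1.5]]' >/dev/null; python3 s.py
python3 -m pendant '[[0.15,0,0,0.033,1.5]]' >/dev/null; python3 s.py
python3 -m pendant '[[0.15,0,0,0.033,1.5]]' >/dev/null; python3 s.py
python3 -m pendant '[[0.15,0,0,0.033,1.5]]' >/dev/null; python3 s.py
python3 -m pendant '[[0.15,0,0,0.033,1.5]]' >/dev/null; python3 s.py
python3 -m pendant '[[0.15,0,0,0.033,1.5]]' >/dev/null; python3 s.py
python3 -m pendant '[[0.15,0,0,0.033,1.5]]' >/dev/null; python3 s.py
python3 -m pendant '[[0.15,0,0,0.033,1.5]]' >/dev/null; python3 s.py
python3 -m pendant '[[0.15,0,0,0.033,1.5]]' >/dev/null; python3 s.py
python3 - <<'E'
import numpy as np
from scipy.optimize import least_squares
L=np.loadtxt("log.txt"); dy=np.diff(L[:,1],prepend=np.nan)
M=L[np.abs(dy)>1]; d=-np.sign(dy[np.abs(dy)>1]); y=M[:,1]; t=M[:,4]
first=np.r_[True,d[1:]!=d[:-1]]
for a,b,c in zip(y,t,d): print(int(c),round(a,1),round(b,3),end="; ")
for fixk in (None,.2):
    f=lambda p:p[0]*d+p[1]+(p[3] if fixk is None else fixk)*np.radians(np.maximum(p[2]-y,0))-t
    for k0 in (62,55,48): print(fixk,(lambda q:(q.x,q.cost))(least_squares(f,[.12,0,k0,.2])))
E
```

```text
[ 1.33500e+01  6.51820e+01  6.63000e-01 -1.03000e-01  9.10000e-02
  7.90000e-01  4.47000e+00  7.12100e+00 -1.42900e+00  5.00526e+02
 -1.48315e+02  1.10464e+02]
[ 1.34500e+01  6.35690e+01  7.00000e-01 -6.80000e-02  1.29000e-01
 -1.56000e-01  4.51400e+00  6.74600e+00 -5.38000e-01  5.00525e+02
 -1.48290e+02  1.10436e+02]
[ 1.35500e+01  6.20600e+01  6.70000e-01 -2.60000e-02  1.45000e-01
  1.03800e+00  3.30300e+00  6.77700e+00 -4.43000e-01  5.00538e+02
 -1.48323e+02  1.10439e+02]
[ 1.36500e+01  6.05650e+01  6.36000e-01 -6.70000e-02  1.77000e-01
 -1.83000e-01  4.03500e+00  6.96800e+00 -4.38000e-01  5.00525e+02
 -1.48307e+02  1.10376e+02]
[ 1.37500e+01  5.90600e+01  6.26000e-01 -9.00000e-02  9.70000e-02
  7.36000e-01  3.25200e+00  6.59100e+00 -4.38000e-01  5.00514e+02
 -1.48343e+02  1.10353e+02]
[ 1.38500e+01  5.75610e+01  6.22000e-01  1.70000e-02  1.43000e-01
  8.92000e-01  4.53400e+00  6.91500e+00 -4.38000e-01  5.00509e+02
 -1.48376e+02  1.10333e+02]
[ 1.39500e+01  5.60610e+01  5.58000e-01  2.00000e-03  1.20000e-01
  4.26000e-01  4.32800e+00  6.17300e+00 -4.37000e-01  5.00475e+02
 -1.4834
[... 2169 characters left out ...]
42; None (array([ 1.44508891e-01, -1.91235509e-02,  5.10914833e+01,  2.43089708e-01]), np.float64(0.024047059797312385))
None (array([ 1.44747181e-01, -1.72127001e-02,  4.93377105e+01,  2.73730301e-01]), np.float64(0.02403367808418518))
None (array([ 1.44955076e-01, -1.45717447e-02,  4.66789324e+01,  3.42707479e-01]), np.float64(0.023822407797011072))
0.2 (array([ 1.44407787e-01, -1.85608874e-02,  5.25470392e+01,  2.00000000e-01]), np.float64(0.02431975245886167))
0.2 (array([ 1.44407250e-01, -1.85673690e-02,  5.25502561e+01,  2.00000000e-01]), np.float64(0.024319751553695437))
0.2 (array([ 1.44377884e-01, -1.90723269e-02,  5.27951722e+01,  2.00000000e-01]), np.float64(0.024320119523659096))
```

The J6 effort is much cleaner than the wrist torque. It is flat until yaw ≈56 and then changes linearly, with the same break on the way back. The wrist-torque fit gives a knee at 52.5±3. Taking contact at about 55.5 puts the target at yaw ≈25.5.

```bash
python3 -m pendant '[[0.15,0,0,0.033,1.5]]' >/dev/null; python3 s.py
python3 -m pendant '[[0.15,0,0,0.033,1.5]]' >/dev/null; python3 s.py
python3 -m pendant '[[0.15,0,0,0.033,1.5]]' >/dev/null; python3 s.py
python3 -m pendant '[[0.15,0,0,0.033,1.5]]' >/dev/null; python3 s.py
python3 -m pendant '[[0.15,0,0,0.033,1.5]]' >/dev/null; python3 s.py
python3 -m pendant '[[0.15,0,0,0.033,1.5]]' >/dev/null; python3 s.py
python3 -m pendant '[[0.15,0,0,0.033,1.5]]' >/dev/null; python3 s.py
python3 -m pendant '[[0.15,0,0,0.033,1.5]]' >/dev/null; python3 s.py
python3 -m pendant '[[0.15,0,0,0.033,1.5]]' >/dev/null; python3 s.py
python3 -m pendant '[[0.15,0,0,0.033,1.5]]' >/dev/null; python3 s.py
python3 -m pendant '[[0.15,0,0,0.033,1.5]]' >/dev/null; python3 s.py
python3 - <<'E'
import numpy as np
from scipy.optimize import least_squares
L=np.loadtxt("log.txt"); dy=np.diff(L[:,1],prepend=np.nan)
M=L[np.abs(dy)>1]; d=-np.sign(dy[np.abs(dy)>1]); y=M[:,1]; t=M[:,4]
for k in (.2,.22):
    for fixed in (56.2,None):
        f=lambda p:p[0]*d+p[1]+k*np.radians(np.maximum((fixed or p[2])-y,0))-t
        q=least_squares(f,[.12,0,54]);print(k,fixed,q.x,q.cost)
E
```

```text
[ 1.49500e+01  4.10680e+01  5.67000e-01  2.02000e-01  1.97000e-01
 -8.04000e-01  3.88000e+00  7.59900e+00 -3.68000e-01  5.00429e+02
 -1.48443e+02  1.10085e+02]
[ 1.50500e+01  3.95650e+01  5.37000e-01  1.92000e-01  1.56000e-01
 -1.11400e+00  2.96000e+00  7.93600e+00 -3.61000e-01  5.00422e+02
 -1.48480e+02  1.10071e+02]
[ 1.51500e+01  3.80650e+01  5.00000e-01  2.44000e-01  2.33000e-01
 -1.03200e+00  4.64500e+00  8.18300e+00 -3.54000e-01  5.00418e+02
 -1.48502e+02  1.10075e+02]
[ 1.52500e+01  3.65680e+01  4.81000e-01  2.43000e-01  2.07000e-01
 -1.65900e+00  4.16500e+00  8.63700e+00 -3.48000e-01  5.00424e+02
 -1.48501e+02  1.10049e+02]
[ 1.53500e+01  3.50670e+01  5.11000e-01  2.61000e-01  2.06000e-01
 -1.03000e+00  3.82800e+00  8.67100e+00 -3.41000e-01  5.00372e+02
 -1.48493e+02  1.09997e+02]
[ 1.54500e+01  3.35660e+01  4.80000e-01  2.68000e-01  1.60000e-01
 -1.22500e+00  3.28200e+00  9.56100e+00 -3.36000e-01  5.00398e+02
 -1.48521e+02  1.10008e+02]
[ 1.55500e+01  3.20650e+01  5.29000e-01  3.20000e-01  2.14000e-01
 -2.04600e+00  2.91000e+00  9.77500e+00 -3.30000e-01  5.00383e+02
 -1.4854
[... 279 characters left out ...]
00e+00 -3.11000e-01  5.00377e+02
 -1.48560e+02  1.09966e+02]
[ 1.58500e+01  2.75680e+01  5.43000e-01  3.55000e-01  2.36000e-01
 -1.96700e+00  3.30100e+00  8.97500e+00 -3.12000e-01  5.00353e+02
 -1.48546e+02  1.09912e+02]
[ 1.59500e+01  2.60680e+01  5.44000e-01  3.41000e-01  2.91000e-01
 -2.22200e+00  3.71600e+00  9.98200e+00 -2.98000e-01  5.00365e+02
 -1.48580e+02  1.09934e+02]
0.2 56.2 [ 1.46220362e-01 -2.45317488e-02  5.40000000e+01] 0.03163428282951109
0.2 None [ 1.46719862e-01 -1.98580482e-02  5.43184060e+01] 0.03097672503035504
0.22 56.2 [ 1.45452378e-01 -2.79030922e-02  5.40000000e+01] 0.031424914270191194
0.22 None [ 1.46351604e-01 -1.97762129e-02  5.31510847e+01] 0.030215761500478257
```

```bash
python3 -m pendant '[[0.15,0,0,0.02,1],[0.15,0,0,0,0],[1,0,0,0,0],[1,0,0,0,0],[1,0,0,0,0],[1,0,0,0,0]]'
python3 -m pendant '[[1,0,0,-24,-8.4],[1,0,0,-24,-8.4],[1,0,0,0,-8.4],[1,0,0,0,-8.4],[1,0,0,0,-8.2],[1,0,0,0,0],[1,0,0,0,0]]'
cat > look.py <<'E'
import sys
from h import *
s,im,P=cloud("wrist"); print(s["tool_pos"],s["tcp_rot"],s["ft_force"],s["wrist_torque"])
x,y,z=P[...,0],P[...,1],P[...,2]
near=np.hypot(x-500,y+148)<35
for lo,hi in ((136,143.5),(90,98)):
    m=near&(z>lo)&(z<hi); q=np.float32(P[m][:,:2]); print(lo,hi,m.sum(),np.median(z[m]),cv2.minEnclosingCircle(q))
cv2.imwrite(sys.argv[1]+"_full.png",im); np.save(sys.argv[1]+".npy",P)
cv2.imwrite(sys.argv[1]+".png",cv2.resize(im[160:310,255:405],None,fx=4,fy=4,interpolation=2))
E
python3 look.py pics/c3
```

```text
time: 16.55
tool_pos: [499.5, -148.6, 108.3]
tcp_rot: [-180.0, 0.0, 25.1]
ft_force: [0.1, -0.1, -0.7]
finger_gap: 82.4
time: 17.25
tool_pos: [499.6, -148.5, 156.4]
tcp_rot: [-180.0, 0.0, 66.6]
ft_force: [-0.4, -0.7, 0.1]
finger_gap: 85.5
[ 499.63528129 -148.53618815  156.41248794] [-1.79983345e+02  4.41854932e-03  6.66460808e+01] [-0.36905082 -0.69527333  0.12402666] [-0.00444427  0.04240261  0.01156417]
136 143.5 1574 141.02754032339448 ((500.0845642089844, -148.6443328857422), 14.328303337097168)
90 98 1691 95.08134266980281 ((500.1980285644531, -148.7165069580078), 22.259923934936523)
```

View pics/c3.png

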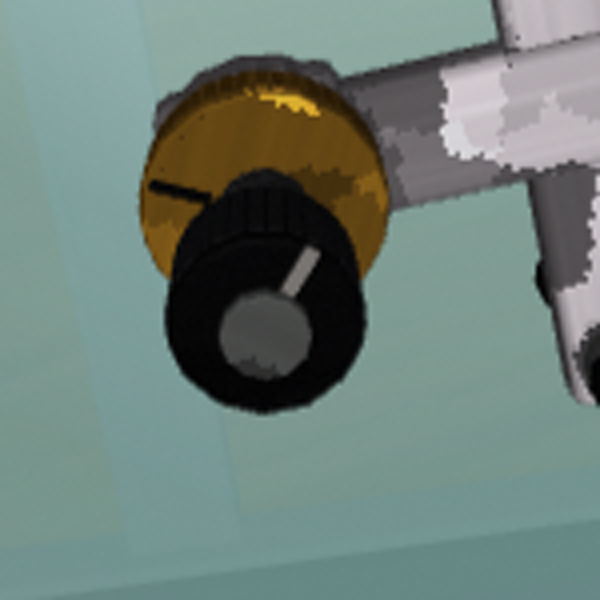

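The head turned about 41° and dropped 0.89 mm, as intended. Its white mark has moved to (300,270) in the crop and the ring's tick is unchanged at (180,190). Now I'll tighten the ring.

```bash
python3 -m pendant '[[1,0.2,0.5,20,0],[1,0,0,20,0],[1,0,0,20,0],[1,0,0,18,0],[1,0,0,0,0],[1,0,0,0,0]]'
python3 -m pendant '[[0.3,0,0,0,0],[0.3,0,0,0,0],[0.3,0,0,0,0],[0.3,0,0,0,0],[0.3,0,0,0,0],[0.3,0,0,0,0],[0.3,0,0,0,0]]' 20
python3 -m pendant '[[0.3,0,0,0,0],[0.3,0,0,0,0],[0.3,0,0,0,0]]' 80; python3 s.py
python3 -m pendant '[[0.3,0,0,0.1,5],[0.3,0,0,0.1,5],[0.3,0,0,0.1,5],[0.3,0,0,0.1,5],[0.3,0,0,0.1,5],[0.3,0,0,0.1,5],[0.3,0,0,0.1,5],[0.3,0,0,0.1,5]]';python3 s.py
python3 -m pendant '[[0.3,0,0,0.08,4],[0.3,0,0,0.08,4],[0.3,0,0,0.08,4]]';python3 s.py
python3 -m pendant '[[0.3,0,0,0.04,2]]'>/dev/null;python3 s.py
python3 -m pendant '[[0.3,0,0,0.04,2]]'>/dev/null;python3 s.py
python3 -m pendant '[[0.3,0,0,0.04,2]]'>/dev/null;python3 s.py
```

```text
time: 17.9
tool_pos: [500.1, -148.4, 78.6]
tcp_rot: [-179.9, 0.0, 66.8]
ft_force: [0.1, 0.1, 0.4]
finger_gap: 85.4
time: 18.6
tool_pos: [501.2, -148.5, 79.7]
tcp_rot: [179.9, -0.0, 66.9]
ft_force: [-0.0, 2.8, 5.6]
finger_gap: 42.8
time: 18.9
tool_pos: [501.3, -148.6, 80.2]
tcp_rot: [179.9, -0.0, 66.9]
ft_force: [-2.1, 2.7, 10.2]
finger_gap: 41.1
[ 1.89000e+01  6.69020e+01  4.14000e-01  3.61000e-01 -3.70000e-02
 -2.13000e+00  2.71900e+00  1.01630e+01 -2.80000e-02  5.01256e+02
 -1.48562e+02  8.01830e+01]
time: 19.7
tool_pos: [500.7, -149.0, 79.3]
tcp_rot: [179.9, -0.0, 26.7]
ft_force: [-3.3, 1.7, 10.4]
finger_gap: 41.0
[ 1.97000e+01  2.67140e+01 -3.00000e-03  1.02100e+00  2.52000e-01
 -3.33600e+00  1.73200e+00  1.04200e+01 -1.60700e+00  5.00663e+02
 -1.49035e+02  7.92920e+01]
time: 20.0
tool_pos: [500.5, -149.1, 79.0]
tcp_rot: [179.9, 0.0, 14.8]
ft_force: [-5.9, 1.4, 11.0]
finger_gap: 40.9
[ 2.00000e+01  1.47590e+01 -3.30000e-02  1.26900e+00  3.64000e-01
 -5.92900e+00  1.44400e+00  1.10220e+01 -1.11900e+00  5.00451e+02
 -1.49097e+02  7.90030e+01]
[ 2.01000e+01  1.27690e+01  1.90000e-02  1.23100e+00  3.98000e-01
 -5.47600e+00  5.87000e-01  1.16520e+01  2.12000e-01  5.00423e+02
 -1.49117e+02  7.89820e+01]
[ 2.02000e+01  1.08400e+01 -7.50000e-02  1.28500e+00  3.81000e-01
 -5.52000e+00  3.60000e-02  1.24340e+01 -2.93000e-01  5.00390e+02
 -1.49123e+02  7.89310e+01]
[ 2.03000e+01  8.84600e+00 -1.20000e-02  1.35100e+00  4.20000e-01
 -5.40900e+00  2.71000e-01  1.17880e+01 -3.29000e-01  5.00342e+02
 -1.49094e+02  7.88890e+01]
```

```bash
python3 -m pendant '[[0.3,0,0,0.03,1.5]]'>/dev/null;python3 s.py
python3 -m pendant '[[0.3,0,0,0.03,1.5]]'>/dev/null;python3 s.py
python3 -m pendant '[[0.3,0,0,0.03,1.5]]'>/dev/null;python3 s.py
python3 -m pendant '[[0.3,0,0,0.03,1.5]]'>/dev/null;python3 s.py
python3 -m pendant '[[0.3,0,0,0,1.5]]'>/dev/null;python3 s.py
```

```text
[ 2.04000e+01  7.34900e+00 -4.40000e-02  1.31400e+00  3.96000e-01
 -5.73900e+00 -2.09000e-01  1.24310e+01  1.10000e-02  5.00304e+02
 -1.49100e+02  7.88270e+01]
[ 2.05000e+01  5.86500e+00  2.20000e-02  1.37300e+00  3.73000e-01
 -6.09300e+00 -1.85000e-01  1.16500e+01 -1.06000e-01  5.00252e+02
 -1.49116e+02  7.87760e+01]
[ 2.06000e+01  4.38200e+00  4.60000e-02  1.42600e+00  9.17000e-01
 -7.20800e+00  4.79000e-01  1.27570e+01  3.05000e-01  5.00226e+02
 -1.49094e+02  7.87590e+01]
[ 2.07000e+01  2.94900e+00  4.60000e-02  1.43000e+00  2.01600e+00
 -6.15000e+00  1.01300e+00  1.27780e+01  1.45800e+00  5.00198e+02
 -1.49124e+02  7.87490e+01]
[  20.8      1.524   -4.101    1.388    0.582   -5.567  -21.333   10.409
    1.703  500.219 -149.346   78.784]
```

The ring came to a dead stop at yaw ≈5 and the torque rose to 2 N m, so it is tight. The last reading jumped in Fy to -21 N, so I'll ease off, release and check.

```bash
python3 -m pendant '[[0.3,0,0,0,-1.5]]'; python3 s.py
python3 -m pendant '[[1,0,0,0,0],[1,0,0,0,0],[1,0,0,0,0],[1,0,0,0,0],[1,0,0,0,0]]'
python3 -m pendant '[[1,0,0,-26,0],[1,0,0,-26,0],[1,0,0,-26,-8],[1,0,0,0,-8.5],[1,0,0,0,-8.5],[1,0,0,0,-8.5],[1,0,0,0,-8.5],[1,0,0,0,-8.5],[1,0,0,0,-8.5]]'
python3 -m pendant '[[1,0,0,0,-4.7],[1,0,0,0,0],[1,0,0,0,0]]'
python3 look.py pics/c4
```

```text
time: 20.9
tool_pos: [500.3, -151.1, 78.9]
tcp_rot: [179.7, 0.0, 2.9]
ft_force: [-5.7, -9.6, 9.4]
finger_gap: 41.2
[ 2.09000e+01  2.88100e+00 -1.75800e+00  1.36900e+00 -3.00000e-03
 -5.67200e+00 -9.56900e+00  9.42200e+00  1.22000e+00  5.00322e+02
 -1.51061e+02  7.89080e+01]
time: 21.4
tool_pos: [500.2, -148.3, 77.2]
tcp_rot: [-180.0, 0.0, 2.9]
ft_force: [-0.4, 0.2, -0.6]
finger_gap: 85.7
time: 22.3
tool_pos: [500.2, -148.4, 155.2]
tcp_rot: [-180.0, -0.0, 62.3]
ft_force: [0.3, 0.2, -0.4]
finger_gap: 85.4
time: 22.6
tool_pos: [500.3, -148.5, 155.2]
tcp_rot: [-180.0, 0.0, 66.4]
ft_force: [-0.2, -0.4, -0.3]
finger_gap: 85.5
[ 500.25159589 -148.46293978  155.23993572] [-1.79991771e+02  1.58870774e-03  6.64472256e+01] [-0.19057983 -0.39176886 -0.27618897] [ 0.01468636  0.01146634 -0.03128515]
136 143.5 1606 141.0270288202529 ((500.1324157714844, -148.71080017089844), 14.501914978027344)
90 98 1693 93.84008832454359 ((500.3076171875, -148.79302978515625), 22.232248306274414)
```

View pics/c4.png

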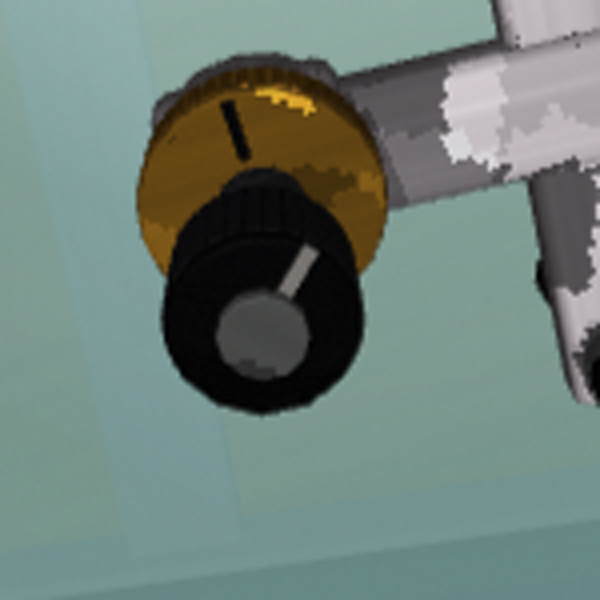

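The bridge has not moved and the head's mark is unchanged. I'll compare the ring tick's world angle with the first image to confirm the ring is fully tight.

Run:
```python
import cv2,numpy as np
c=np.array([500.35,-148.75])
for im,Pf in (("pics/w1.png","P1.npy"),("pics/c3_full.png","pics/c3.npy"),("pics/c4_full.png","pics/c4.npy")):
    I=cv2.imread(im).max(2); P=np.load(Pf); d=P[...,:2]-c; rr=np.hypot(*np.moveaxis(d,-1,0)); z=P[...,2]
    m=(rr>14)&(rr<20.5)&(z>91)&(z<97)&(I<45)
    a=np.degrees(np.arctan2(d[...,1],d[...,0]))[m]%360
    hm=(rr>6.5)&(rr<13)&(z>138)&(z<145)&(I>90); h=np.degrees(np.arctan2(d[...,1],d[...,0]))[hm]%360
    full=(rr<20.5)&(rr>17)&(z>91)&(z<97)
    print(im,"ring tick",m.sum(),np.median(a),a.std(),"head",hm.sum(),np.median(h),h.std(),"ringtop",z[full].mean())
```

```text
pics/w1.png ring tick 7 170.12635653173234 58.71241344363413 head 12 170.43838654944886 3.057780894110685 ringtop 93.73918040971293
pics/c3_full.png ring tick 26 231.2154973530532 1.8941728305970087 head 40 128.23152708166185 35.12227579788457 ringtop 95.17753304355475
pics/c4_full.png ring tick 25 173.78660946610017 2.0208412841955044 head 41 128.94323069296496 38.11055463060778 ringtop 93.94048492344093
```

The ring stopped dead, but its tick now reads about 3.7° short of the first image (173.8° against 170.1°, the latter from few pixels), and its top is about 0.2 mm high. It may have followed when I eased back. I'll re-grip slightly higher and tighten again without easing off.

```bash
python3 -m pendant '[[1,0,0,20,8],[1,0,0,20,8],[1,0,0,20,8],[1,0,0,15.5,8],[1,0,0,0,0],[1,0,0,0,0]]'
python3 -m pendant '[[0.3,0,0,0,0],[0.3,0,0,0,0],[0.3,0,0,0,0],[0.3,0,0,0,0],[0.3,0,0,0,0],[0.3,0,0,0,0],[0.3,0,0,0,0]]' 20
python3 s.py
python3 -m pendant '[[0.3,0,0,0,0],[0.3,0,0,0,0],[0.3,0,0,0,0]]' 80; python3 s.py
python3 -m pendant '[[0.3,0,0,0.02,1]]'>/dev/null;python3 s.py
python3 -m pendant '[[0.3,0,0,0.02,1]]'>/dev/null;python3 s.py
python3 -m pendant '[[0.3,0,0,0.02,1]]'>/dev/null;python3 s.py
```

```text
time: 23.25
tool_pos: [500.2, -148.5, 80.0]
tcp_rot: [-180.0, 0.0, 34.8]
ft_force: [0.8, 0.3, 0.9]
finger_gap: 85.7
time: 23.95
tool_pos: [500.8, -148.9, 80.9]
tcp_rot: [179.9, -0.0, 34.6]
ft_force: [-1.1, -0.9, 7.0]
finger_gap: 43.2
[ 2.39500e+01  3.46220e+01 -7.00000e-03  3.27000e-01  2.80000e-02
 -1.12800e+00 -9.28000e-01  6.99600e+00  3.90000e-02  5.00833e+02
 -1.48889e+02  8.08760e+01]
time: 24.25
tool_pos: [500.9, -148.9, 81.3]
tcp_rot: [179.9, -0.0, 34.6]
ft_force: [-4.1, 0.5, 9.7]
finger_gap: 41.0
[ 2.42500e+01  3.46250e+01  8.90000e-02  7.01000e-01 -2.80000e-02
 -4.10700e+00  5.48000e-01  9.70200e+00  3.60000e-02  5.00892e+02
 -1.48897e+02  8.13100e+01]
[ 2.43500e+01  3.36440e+01  8.00000e-02  7.63000e-01  3.84000e-01
 -4.47600e+00  2.50000e-02  1.01100e+01 -2.11000e-01  5.00889e+02
 -1.48883e+02  8.13160e+01]
[ 2.44500e+01  3.26160e+01  5.30000e-02  7.61000e-01  3.69000e-01
 -3.78200e+00  1.28700e+00  9.97800e+00  2.60000e-02  5.00860e+02
 -1.48936e+02  8.12740e+01]
[ 2.45500e+01  3.16170e+01  1.40000e-02  7.24000e-01  4.39000e-01
 -4.29700e+00 -4.96000e-01  1.07530e+01  6.10000e-02  5.00852e+02
 -1.48934e+02  8.12710e+01]
```

```bash
python3 -m pendant '[[0.3,0,0,0.02,0.7]]'>/dev/null;python3 s.py
python3 -m pendant '[[0.3,0,0,0.02,0.7]]'>/dev/null;python3 s.py
python3 -m pendant '[[0.3,0,0,0,0.7]]'>/dev/null;python3 s.py
```

```text
[ 2.46500e+01  3.09180e+01  7.90000e-02  7.63000e-01  4.20000e-01
 -4.11000e+00  4.50000e-02  1.11170e+01  2.66000e-01  5.00857e+02
 -1.48938e+02  8.12620e+01]
[  24.75    30.244   -0.       0.776    0.852   -4.55     0.767   11.385
    0.614  500.818 -148.928   81.236]
[ 2.48500e+01  2.95820e+01  1.30000e-02  7.27000e-01  1.34500e+00
 -3.93400e+00  3.57000e-01  1.11370e+01  1.08300e+00  5.00860e+02
 -1.48946e+02  8.12610e+01]
```

It stopped dead again after about 4°, at 1.35 N m. I'll release without easing off, lift and check.

```bash
python3 -m pendant '[[1,0,0,0,0],[1,0,0,0,0],[1,0,0,0,0],[1,0,0,0,0],[1,0,0,0,0]]'
python3 -m pendant '[[1,0,0,-25,-8],[1,0,0,-25,-8],[1,0,0,-25,-8],[1,0,0,0,-8],[1,0,0,0,-4.7],[1,0,0,0,0],[1,0,0,0,0]]'
python3 look.py pics/c5
python3 - <<'E'
import cv2,numpy as np
c=np.array([500.35,-148.75])
for im,Pf in (("pics/c3_full.png","pics/c3.npy"),("pics/c4_full.png","pics/c4.npy"),("pics/c5_full.png","pics/c5.npy")):
    I=cv2.imread(im).max(2); P=np.load(Pf); d=P[...,:2]-c; rr=np.hypot(*np.moveaxis(d,-1,0)); z=P[...,2]
    A=np.degrees(np.arctan2(d[...,1],d[...,0]))%360
    m=(rr>14)&(rr<20.5)&(z>91)&(z<97)&(I<45)
    hm=(rr>6.5)&(rr<13)&(z>138)&(z<145)&(I>90)
    full=(rr<20.5)&(rr>17)&(z>91)&(z<97)
    print(im,"ring tick",m.sum(),np.median(A[m]),"head",np.median(A[hm]),"ringtop",z[full].mean())
E
```

```text
time: 25.35
tool_pos: [500.2, -148.4, 79.5]
tcp_rot: [-180.0, 0.0, 29.5]
ft_force: [-0.4, -1.1, -0.0]
finger_gap: 85.4
time: 26.05
tool_pos: [500.1, -148.5, 154.5]
tcp_rot: [-180.0, -0.0, 66.0]
ft_force: [-0.3, -0.0, -0.3]
finger_gap: 85.4
[ 500.14958189 -148.4565901   154.49435471] [-1.79977103e+02 -8.83065664e-04  6.60466001e+01] [-0.34688945 -0.0015978  -0.29115746] [ 0.02048659 -0.01877011  0.02247252]
136 143.5 1617 141.03477689860796 ((500.00390625, -148.77708435058594), 14.411025047302246)
90 98 1699 93.71988220256046 ((500.26275634765625, -148.7295684814453), 22.14930534362793)
pics/c3_full.png ring tick 26 231.2154973530532 head 128.23152708166185 ringtop 95.17753304355475
pics/c4_full.png ring tick 25 173.78660946610017 head 128.94323069296496 ringtop 93.94048492344093
pics/c5_full.png ring tick 26 171.2293363099697 head 129.20791301877665 ringtop 93.84089248270917
```

View pics/c5_full.png

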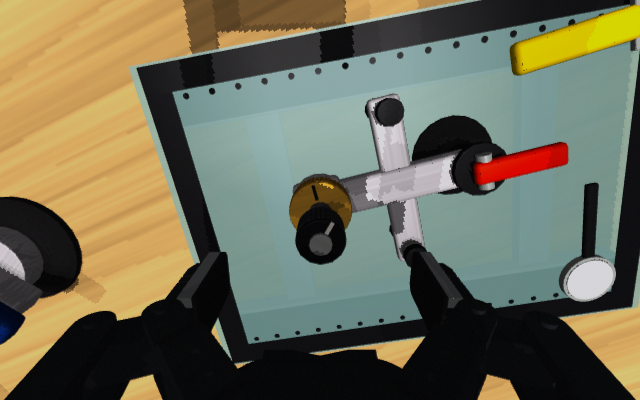

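The ring tick is at 171.2°, back at its start value within error. The head is 41° past its start, about 30° past contact, and the bridge is in place. I'll lift clear and hand in.

```bash
python3 -m pendant '[[1,0,0,-30,0],[1,0,0,-30,0],[1,0,0,0,0],[1,0,0,0,0]]'; python3 -c "
from bench import hand_in; print(hand_in())"
```

```text
time: 26.5
tool_pos: [500.8, -148.7, 215.3]
tcp_rot: [179.9, -0.0, 66.1]
ft_force: [-0.9, -0.2, 0.0]
finger_gap: 85.4
the job is handed in; nothing more can be done
None
```

The injector is set about 30° past where its seal meets the glass, the lock ring is tight again, and I handed the job in at 26.5 s with the arm clear.

- **Slackening:** I turned the lock ring back about 60°; it rose 1.4 mm.
- **Setting the injector:** I screwed it down about 41° in total. The seal met the glass about 11° in. The wrist torque put that point at 12–13° and the J6 effort at about 10.5°, so the press is 28–31° past contact. The J6 effort's change had the opposite sign to what I expected, so I used only the angle where it broke. To pin the contact down I backed the injector off once, nearly to its start, and came forward again.
- **Retightening:** The ring stopped dead at 2 N m, but then the fingers skidded sideways (-21 N) and it was left about 3° slack. I gripped it again and drew it to a dead stop at 1.35 N m.

**Last checks:**
- **Ring:** the tick reads 171.2°, against 170.1° at the start (that first reading came from few pixels). The ring's top height is the same as at the start within about 0.1 mm.
- **Injector:** the head's mark stayed put while the ring was tightened, within 1°, and the head sits 0.9 mm lower than at the start.
- **Bridge:** the injector axis is still within about 0.5 mm of where it was.
- **Forces:** while gripping the ring I saw about 10–13 N of vertical force at the wrist, probably the fingertips resting on the ring or the bridge arm.

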